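# Set a lamp cover to the scribed line along the fence

### The arm

A 6-joint arm with a two-finger parallel gripper is mounted at the origin on the work surface. World frame = base frame: x ahead of the robot, y to its left, z up, the work surface at z = 0. Lengths are in mm, angles in degrees, forces in N, time in s.
With the tool pointing down it reaches from about 300 to 850 mm from the base axis. Payload 4.2 kg.
Tool frame: the origin (TCP) lies between the finger pads; the fingertips stand 8 mm ahead of it and the grasp point (between the pads) lies 11 mm behind it; x points along the fingers, y is the direction in which the jaws open and shut, and the axes are right-handed (so a half turn about x gives the same grasp; the last joint's range is limited). The gripper opens to 91 mm and grips with 3 to 60 N. Pads are 32 mm wide; open, the fingers measure 118 mm over their backs; the gripper's body (76 mm by 178 mm) begins 60 mm behind the grasp point.
Start: joints at [-70.359, 18.312, 89.639, -0, 72.044, -1.146], TCP at [204.067, -537.586, 221.976] pointing down, gripper open.
Joint ranges: [-177.97, 177.97], [-48.28, 115.42], [12.27, 149.76], [-77.06, 257.06], [2.81, 150.46], [-146.56, 146.56]. Speed limits (degrees/s): [147.25, 147.25, 180, 180, 180, 180].

### API

Orientations are given as [roll, pitch, yaw] about the fixed x, y, z axes, in that order (R = Rz(yaw) Ry(pitch) Rx(roll)).
In Python, from workcell import env gives the robot as it stands.
- The arm moves only by the tool arm_command, never from a script. Its arguments are lists of equal length, an entry for each row: "slide": the shift along the tool's x, y, z in cm, a list of three; "turn": the turn, a rotation vector about the tool's x, y, z in rad, a list of three; "grip": the closure in counts, from 0 (fully open) to 255 (shut). A call has 1 to 20 rows; each row is the pose to reach, as a shift and turn from the pose commanded when the call began, along the tool's axes at that moment; what a row does not reach only later rows make up. A row lasts 1/12 s, in which the tool goes at most 41.7 mm and 7.16 degrees, less where a joint would pass 70% of its speed; a pose out of reach is approached as far as the arm can. A call with a gripper value outside its range is refused whole. The fingers move at their own pace and stop on an object; "newtons" is the grip in N (left out, the last holds). Time passes only in rows, so rows that repeat a pose let the fingers close. It gives the time, the measured TCP pose, the force and the opening at its end, in the units of the state.
- env.state(): the state, without advancing time (a new reading comes with each control period).
- env.grab_frame(name): name is "side" or "top" or "wrist"; returns (picture, depth): 420x560x3 uint8, red, green, blue; 420x560 float32, mm along the optical axis (not along the pixel's ray), 0 where there is no reading.
- env.calibration(name): a dict with "K" (3x3 intrinsics, pixels), "camera_from_world" (4x4, takes a point from world to camera coordinates); the wrist camera has in their place "T_tool_cam" (4x4, takes a point from camera to tool coordinates, whose origin is the TCP and whose axes are the tool frame's). Camera axes: x right, y up, looking along -z (the intrinsics and any distortion apply to the point x, -y, -z); pixel columns grow to the right and rows downward; lengths in mm; the calibration is good to about 2 mm. The wrist camera is an equidistant fisheye: a pixel r from the principal point sees the ray r / f radians off the axis. A picture is of the moment at which its call begins: read the wrist's pose just before it. calibration takes no time and is no camera call.
- env.job_done(): hands the job in, once; it reports no verdict.
Trained networks look in the newest picture that a camera, given by its name, has taken for a name from the list of things; names that differ only in an ending like _2 or _b are one class to them, and where a whole thing is asked for, a point or a joint stands for the part that bears it (a point fixed in the world has none). Each returns a list of dicts, best first, with "p" (0 to 1); they miss things now and then, are a little off and sometimes report something else, mostly with a low value. They report only what shows in the picture. A call takes as long as a camera call. They do not tell look-alikes from the thing itself.
- env.search_frame(camera, label): "point" ([x, y, z] in mm, in world coordinates, good to about 4 mm: the middle of the surface that is visible of it).
The state is a dict: "time_s": time; "qpos": joint angles; "qvel": joint speeds; "effort": joint torques, N m; "ee_pos": TCP position; "ee_rot": TCP orientation; "force": force on the tool from outside, world axes, zero at the start; "torque": the same for the moment, N m; "gripper_width": finger opening in mm.
Only numpy, scipy, OpenCV 4.12 (cv2) and the standard library are available. Lean on these libraries where they do the work, as an engineer would, in place of code of your own. Each camera call takes 0.05 s, during which the arm holds its last target.

### The job

Using its cable gland as the handle, push the rectangular grey lamp cover lying on the dark marking plate sideways until its long far side sits flush against the fence's white strip, then slide it to the left along the strip, pressed lightly against it all the way, until its leading edge meets the red scribed line; there is no stop, so do not overrun the line. Never lift the cover off the plate or lean hard on the strip, leave the other things where they are, and let go of the cover on the line.

Things in the scene. Friction and masses are not known exactly. Their poses are not given: they have to be found in the camera images.
- cover_gland (a point): Centre of the gland, the handle in the middle of the loose cover: an upright nickel cylinder, 22 mm diameter, 40 mm tall; this point is on its axis 38 mm above the cover's underside (gland from 16 to 56 mm; ignore the 3 mm high hex at its foot). Axes: y towards the cover's leading edge, x towards the side that goes against the strip, z up.
- cover_edge (a point): Middle of the cover's leading edge (its +y edge), at its top: 55 mm along the cover's y from the gland's axis, 16 mm above its underside. Same axes.
- plate: Fixed dark steel marking plate, 240 mm (x) by 380 mm (y) by 10 mm, top 10 mm above the table; the origin is on the table under it (plate from x -135 to +105 mm). Its y is the sliding direction (to the left, to the red line), its x points across it to the fence. Place and yaw differ each time.
- mark: Red scribed line on the plate's top, 2.4 mm wide, with a small red tab at its near end; the origin is on the line's centre, on the plate's top, at the plate's x = 0. The line runs along its x, square to the fence; its y is the sliding direction. Lies at a different place along the plate each time; flat, stops nothing.
- fence: Blue holder at the plate's far side, 24 x 360 x 24 mm; origin: middle of its near face's foot, on the plate's top; axes as the plate's. It carries the rigid white rubbing strip (340 mm long, top 14 mm above the plate, parallel), locked at an unmeasured setting: the strip's near face is 10 to 40 mm in front (-x) of the origin: find it by touch. Force there rises tens of N per mm.
- lamp_a: Bystander: round grey lamp head, 110 mm diameter, 45 mm high, lens up, right of the plate; origin under its centre.
- lamp_b: Bystander: round grey lamp head, 110 mm diameter, 45 mm high with a gland 18 mm higher, right of the plate; origin under its centre.
- lamp_c: Bystander: the same kind of lamp head as lamp_b, left of the plate; origin under its centre.
- spare_cover: Bystander: second cover like the one to be set, on the table left of the plate; origin under its centre.
- plug: Bystander: steel gland plug, 26 mm diameter, 24 mm high, standing on the near left corner of the marking plate; origin under its centre.
- nut: Bystander: brass nut ring, 32 mm diameter, 8 mm high, lying on the left end of the marking plate; origin under its centre.
- driver: Bystander: screwdriver lying on the table at the near right; origin under its middle.
- glue: Bystander: white glue bottle with a green cap, 36 mm diameter, 110 mm high, on the left; origin under its centre.
- cover: The loose grey lamp cover to be set: 90 mm (x) by 110 mm (y) by 16 mm thick, 0.18 to 0.35 kg (drag on the plate up to about 4 N), flat on the marking plate; origin under its centre, 38 mm below cover_gland; same axes. Starts turned up to 0.15 rad from the plate's axes, clear of the strip, its leading edge 60 mm or more short of the line.
There are look-alikes about, which are no part of the job. What is shaped like the cover but orange is not meant.

How it is judged (in metres and radians):
On the way, in this order (a step that is already met when the one before it is completed fails the run):
1. the cover is pressed flush (within about 1.7 degrees) against the strip, with more than 1.5 N, its leading edge still more than 30 mm short of the line (contact force between cover and fence above 1.5 N and angle between the y axis of cover and the y axis of mark, either way round below 0.03 rad and y of cover_edge in the frame of mark below -0.03 m), for 0.2 s.
2. sliding on, between 20 and 5 mm short of the line, the cover is still pressed against the strip with more than 0.5 N (contact force between cover and fence above 0.5 N and angle between the y axis of cover and the y axis of mark, either way round below 0.03 rad and y of cover_edge in the frame of mark between -0.02 and -0.005 m), for 0.1 s.
3. the leading edge is on the line within 3 mm with the cover still pressed against the strip with more than 0.5 N (contact force between cover and fence above 0.5 N and angle between the y axis of cover and the y axis of mark, either way round below 0.03 rad and y of cover_edge in the frame of mark between -0.003 and 0.003 m), for 0.1 s.
At the end, for the whole second after the job is handed in: The cover lies flat and still on the plate, let go, square to the line within 1.7 degrees beside the strip (its middle at most 88.5 mm in front of the holder), its leading edge within 3 mm of the red line's centre (y of cover_edge in the frame of mark between -0.003 and 0.003 m and angle between the y axis of cover and the y axis of mark, either way round below 0.03 rad and z of cover in the frame of plate below 0.012 m and linear speed of cover below 0.005 m/s and x of cover in the frame of fence above -0.0885 m and contact force between cover and the fingers below 0.1 N); the robot touches nothing.
It fails at once if the cover is pushed against the fence with more than 18 N (contact force between cover and fence above 18 N).
It fails at once if the leading edge overruns the line by more than 5 mm (y of cover_edge in the frame of mark above 0.005 m).
It fails at once if the cover is lifted more than 5 mm off the plate (z of cover in the frame of plate above 0.015 m).
It fails at once if a bystander is moved more than 15 mm (distance of any of lamp_a, lamp_b, lamp_c, spare_cover, plug, nut, driver, glue from where it was at the start of the episode above 0.015 m).
It also fails if it takes over 72 s, if anything falls off the work surface, if the arm or the gripper's body presses on something with over 40 N, if the wrist force passes 120 N, or if a joint passes its speed limit or range.

## Working session

There is one attempt and no reset: what is moved stays moved. The work goes in short steps, Python scripts to look and compute and a tool call to move; the robot and the scene stay as the last step left them, time stands still between calls to the robot, and variables do not carry over. Pictures are saved under pics/ and viewed, and the job is handed in when it is done.

Besides the shell and the picture viewer there is one more tool, called after ">>>" as name(argument=value, ...) on one line, values as JSON. arm_command: Moves the arm, as the interface text tells. Its arguments: {"type":"object","properties":{"slide":{"type":"array","items":{"type":"array","items":{"type":"number"}}},"turn":{"type":"array","items":{"type":"array","items":{"type":"number"}}},"grip":{"type":"array","items":{"type":"number"}},"newtons":{"type":"number"}},"required":["slide","turn","grip"]}

```bash
ls; mkdir -p pics
python3 - <<'E'
from workcell import env
import cv2
print(env.state())
for n in ["side","top","wrist"]:
    im,d=env.grab_frame(n); cv2.imwrite(f"pics/{n}0.png",im[:,:,::-1]); 
    import numpy as np; np.save(f"pics/{n}0.npy",d)
    print(n,env.calibration(n))
E
```

```text
pics
{'time_s': 0.0, 'qpos': array([-7.03594198e+01,  1.83474766e+01,  8.97061138e+01,  1.34626925e-03,
        7.20429839e+01, -1.14562907e+00]), 'qvel': array([-0.02652199, -0.04082425,  0.01012401,  0.06034787,  0.07792211,
       -0.12358578]), 'effort': array([-1.00174471e-03, -4.12462485e+01, -2.31980288e+01,  7.29232351e-02,
        4.57993371e-02, -1.53964934e-04]), 'ee_pos': array([ 203.90245497, -537.10789571,  221.16399249]), 'ee_rot': array([-91.9049795 ,  89.90341729, 108.88081365]), 'force': array([-0.2623795 ,  0.06744671, -0.17353947]), 'torque': array([0.00412742, 0.0030051 , 0.01740696]), 'gripper_width': 91.19906808582157}
side {'K': array([[537.92150712,   0.        , 284.18550251],
       [  0.        , 537.92150712, 212.13167313],
       [  0.        ,   0.        ,   1.        ]]), 'camera_from_world': array([[-9.12893788e-01, -4.08194173e-01, -1.56488777e-03,
         4.04131806e+02],
       [ 2.38712007e-01, -5.36962350e-01,  8.09127933e-01,
        -1.50918607e+02],
       [-3.31121593e-01,  7.38274306e-01,  5.87630444e-01,
        -1.51190171e+03],
       [
[... 429 characters left out ...]
+02],
       [-1.36866396e-01, -6.91113360e-03,  9.90565407e-01,
        -1.62504813e+03],
       [ 0.00000000e+00,  0.00000000e+00,  0.00000000e+00,
         1.00000000e+00]])}
wrist {'K': array([[325.1922621 ,   0.        , 283.16357501],
       [  0.        , 325.1922621 , 209.49323498],
       [  0.        ,   0.        ,   1.        ]]), 'T_tool_cam': array([[-8.13681969e-04,  2.47038707e-01, -9.69005271e-01,
        -1.63083598e+02],
       [ 9.99999599e-01,  5.62901802e-04, -6.96201692e-04,
        -4.25733564e-01],
       [ 3.73466048e-04, -9.69005449e-01, -2.47039066e-01,
        -6.94926082e+01],
       [ 0.00000000e+00,  0.00000000e+00,  0.00000000e+00,
         1.00000000e+00]])}
```

View pics/top0.png

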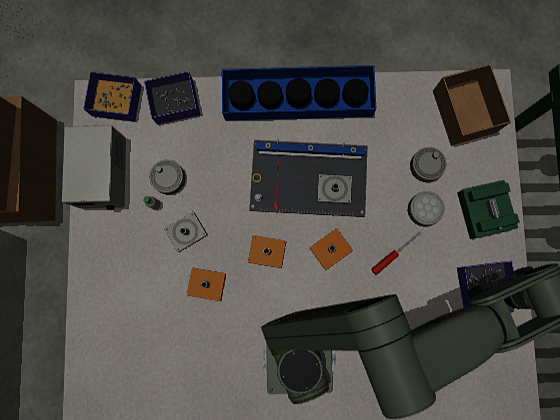

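View pics/side0.png

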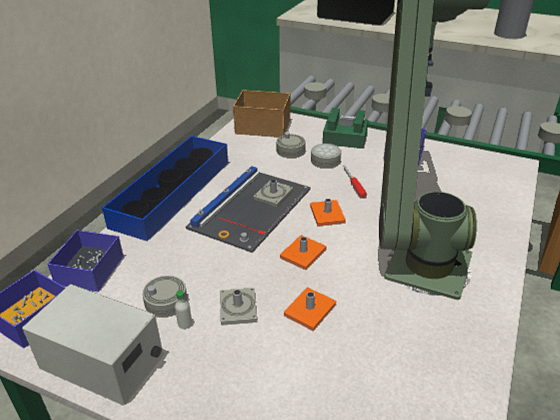

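View pics/wrist0.png

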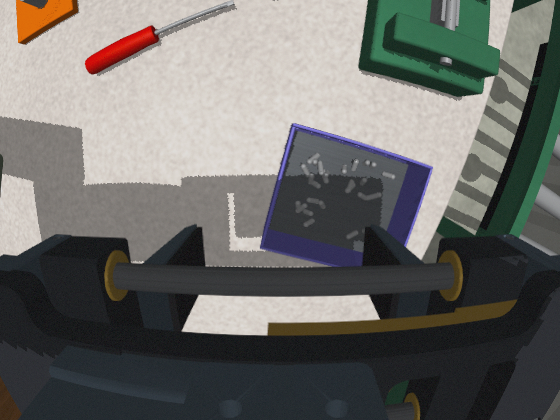

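```bash
cat > h.py <<'E'
import numpy as np, cv2
from scipy.spatial.transform import Rotation as R
from workcell import env
def ray(cam,u,v,st=None):
    c=env.calibration(cam);K=c["K"]
    x=(u-K[0,2])/K[0,0]; y=(v-K[1,2])/K[1,1]
    if cam=="wrist":
        r=np.hypot(x,y); s=np.sinc(r/np.pi) and np.sin(r)/r
        d=np.array([x*s,-y*s,-np.cos(r)])
        T=np.eye(4);T[:3,:3]=R.from_euler('xyz',st["ee_rot"],degrees=True).as_matrix();T[:3,3]=st["ee_pos"]
        W=T@c["T_tool_cam"]
    else:
        d=np.array([x,-y,-1]); W=np.linalg.inv(c["camera_from_world"])
    return W[:3,3],W[:3,:3]@d
def atz(cam,u,v,z,st=None):
    o,d=ray(cam,u,v,st); return o+d*(z-o[2])/d[2]
def proj(cam,p,st=None):
    c=env.calibration(cam);K=c["K"]
    if cam=="wrist":
        T=np.eye(4);T[:3,:3]=R.from_euler('xyz',st["ee_rot"],degrees=True).as_matrix();T[:3,3]=st["ee_pos"]
        M=np.linalg.inv(T@c["T_tool_cam"])
    else: M=c["camera_from_world"]
    q=M@np.append(p,1); X,Y,Z=q[0],-q[1],-q[2]
    if cam=="wrist":
        rr=np.hypot(X,Y); th=np.arctan2(rr,Z); X,Y=th*X/rr,th*Y/rr
    else: X,Y=X/Z,Y/Z
    return K[0,0]*X+K[0,2],K[1,1]*Y+K[1,2]
E
python3 - <<'E'
from h import *
im=cv2.imread("pics/top0.png")
c=im[125:225,235:375]; cv2.imwrite("pics/topcrop.png",cv2.resize(c,None,fx=5.5,fy=5.5,interpolation=cv2.INTER_CUBIC))
for l in ["cover","cover_gland","mark","plate","fence","nut","plug"]:
    print(l,[(np.round(o["point"]),round(o["p"],2)) for o in env.search_frame("top",l)[:4]])
print(env.state()["time_s"])
E
```

```text
cover [(array([ 538., -130.,   29.]), 0.85), (array([342.,  96.,  16.]), 0.77), (array([ 345., -110.,   13.]), 0.62)]
cover_gland [(array([ 345., -110.,   19.]), 0.88), (array([243., 290.,  16.]), 0.84), (array([ 546., -133.,   27.]), 0.82), (array([340.,  98.,  20.]), 0.77)]
mark [(array([544.,  56.,   9.]), 0.4)]
plate [(array([573., -30.,  11.]), 0.77), (array([544.,  56.,   7.]), 0.34)]
fence [(array([671., -54.,  36.]), 0.86)]
nut [(array([585., 122.,  21.]), 0.37)]
plug [(array([520., 122.,  32.]), 0.53)]
0.5
```

View pics/topcrop.png

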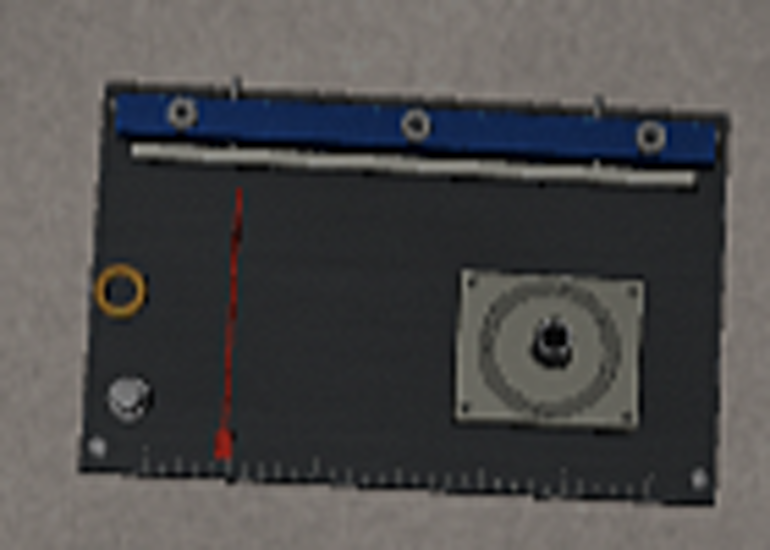

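The crop shows the grey cover lying on the dark plate (top px 336,187). What could be mistaken for it: the grey spare at (186,231) on the table, and orange covers at (267,251), (331,248), (206,285). I choose the one on the plate. The red line runs near column 277, and the plug and nut are at the plate's left end.

Run:
```python
from h import *
P=lambda x,y,z: atz("top",235+(x+.5)/5.5-.5,125+(y+.5)/5.5-.5,z)[:2]
c=[P(107,83,10),P(728,117,10),P(714,503,10),P(80,470,10)]
print("plate",np.round(c,1))
for a,b in((1,0),(2,3),(3,0),(2,1)):
    v=c[a]-c[b] if False else c[b]-c[a]; print(np.linalg.norm(v),np.degrees(np.arctan2(v[1],v[0])))
print("line",P(240,188,10),P(223,440,10))
for n,q in dict(cov=[(462,268),(643,281),(638,428),(456,422)]).items():
    w=np.array([P(*a,26) for a in q]);print(n,w.round(1),w.mean(0))
    for a,b in((1,0),(2,3),(3,0),(2,1)):
        v=w[b]-w[a];print(np.linalg.norm(v),np.degrees(np.arctan2(v[1],v[0])))
print("gland top",P(551,333,66))
print("strip",P(133,157,24),P(692,185,24))
print("fence near top",P(117,135,34),P(714,163,34))
print("plug",P(127,385,34),"nut",P(120,292,14))
s=env.state();Rm=R.from_euler('xyz',s["ee_rot"],degrees=True).as_matrix();print(Rm.round(3))
```

```text
plate [[ 716.2  129.9]
 [ 685.1 -246.9]
 [ 449.3 -228. ]
 [ 478.5  149.5]]
378.11393386647273 85.28784976327061
378.696601237301 85.58778307149878
238.5024544465424 -4.7160340909486065
236.5207190385254 -4.576175646200336
line [648.58586377  50.24418695] [494.48408738  63.65867694]
cov [[ 592.4  -81.7]
 [ 581.8 -189.3]
 [ 493.2 -182.7]
 [ 499.5  -75.2]] [ 541.71734925 -132.2113874 ]
108.15199538114739 84.35559431510501
107.76714313066022 86.66902559710756
93.17089141658948 -4.006865234764867
88.8097118009106 -4.231496105510633
gland top [ 544.23523929 -129.73522083]
strip [665.95531049 113.96698078] [ 640.08816054 -221.27319203]
fence near top [677.17129625 122.74425883] [ 650.80052435 -233.52852146]
plug [525.2023674  119.10255855] nut [585.42876995 123.70477902]
[[ 0.     0.355 -0.935]
 [-0.    -0.935 -0.355]
 [-1.     0.    -0.   ]]
```

>>> arm_command(slide=[[-0.9, -34.8, -42.7], [-0.9, -34.8, -42.7], [-0.9, -34.8, -42.7], [-0.9, -34.8, -42.7], [-0.9, -34.8, -42.7], [-0.9, -34.8, -42.7], [-0.9, -34.8, -42.7], [-0.9, -34.8, -42.7], [-0.9, -34.8, -42.7], [-0.9, -34.8, -42.7], [-0.9, -34.8, -42.7], [-0.9, -34.8, -42.7], [-0.9, -34.8, -42.7], [-0.9, -34.8, -42.7], [-0.9, -34.8, -42.7], [-0.9, -34.8, -42.7], [-0.9, -34.8, -42.7], [-0.9, -34.8, -42.7], [-0.9, -34.8, -42.7], [-0.9, -34.8, -42.7]], turn=[[0.443, 0, 0], [0.443, 0, 0], [0.443, 0, 0], [0.443, 0, 0], [0.443, 0, 0], [0.443, 0, 0], [0.443, 0, 0], [0.443, 0, 0], [0.443, 0, 0], [0.443, 0, 0], [0.443, 0, 0], [0.443, 0, 0], [0.443, 0, 0], [0.443, 0, 0], [0.443, 0, 0], [0.443, 0, 0], [0.443, 0, 0], [0.443, 0, 0], [0.443, 0, 0], [0.443, 0, 0]], grip=[0, 0, 0, 0, 0, 0, 0, 0, 0, 0, 0, 0, 0, 0, 0, 0, 0, 0, 0, 0])

```text
time_s: 2.17
ee_pos: [479.3, -61.7, 231.0]
ee_rot: [101.9, 90.0, -82.8]
force: [-0.4, 1.0, -0.2]
gripper_width: 91.3
```

Run:
```python
from h import *
import pickle
s=env.state(); im,d=env.grab_frame("wrist"); pickle.dump((s,im,d),open("pics/w1.pkl","wb"))
print(R.from_euler('xyz',s["ee_rot"],degrees=True).as_matrix().round(4))
cv2.imwrite("pics/w1.png",cv2.resize(im[:,:,::-1],(800,600),interpolation=cv2.INTER_CUBIC))
```

```text
[[ 0.000e+00 -8.200e-02 -9.966e-01]
 [-3.000e-04 -9.966e-01  8.200e-02]
 [-1.000e+00  3.000e-04 -1.000e-04]]
```

View pics/w1.png

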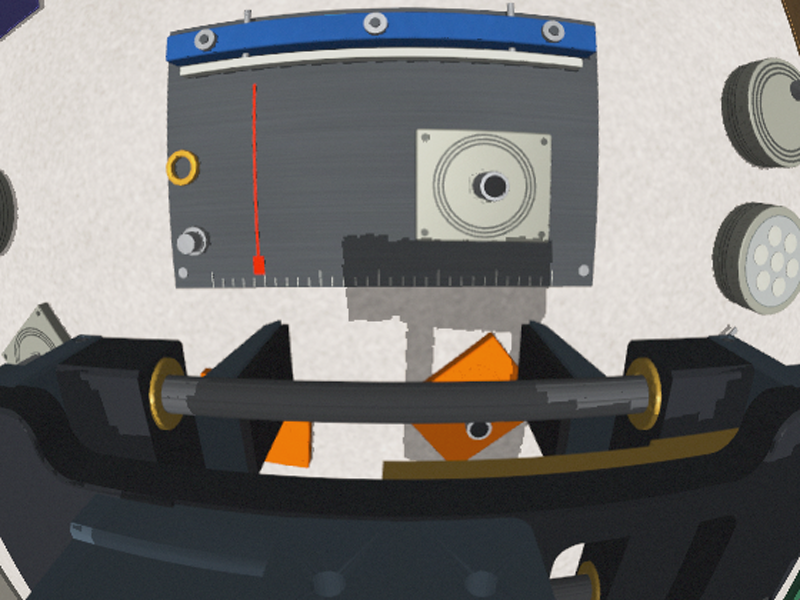

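The wrist picture (800x600) shows the plate clearly: red line from (254,88) to (260,270), cover corners at (416,128), (551,134), (551,241), (417,240), gland top at about (494,186) and strip face along y≈70.

```bash
cat > meas.py <<'E'
from h import *
import pickle,sys
def A(s,u,v,z): return atz("wrist",(u+.5)*.7-.5,(v+.5)*.7-.5,z,s)
def fit(P):
    P=np.array(P)[:,:2];c=P.mean(0);d=np.linalg.svd(P-c)[2][0];return c,d
def ang(d):
    a=np.degrees(np.arctan2(d[1],d[0]));return (a+90)%180-90
def line(s,im):
    hsv=cv2.cvtColor(im,cv2.COLOR_RGB2HSV)
    m=(((hsv[:,:,0]<8)|(hsv[:,:,0]>172))&(hsv[:,:,1]>150)&(hsv[:,:,2]>90)).astype(np.uint8)
    n,l,st,_=cv2.connectedComponentsWithStats(m,connectivity=8)
    return m
E
python3 - <<'E'
from meas import *
s,im,d=pickle.load(open("pics/w1.pkl","rb"))
m=line(s,im)
pts=[]
for v in range(64,178):
    u=np.where(m[v,165:195])[0]
    if 0<len(u)<5: pts.append(atz("wrist",165+u.mean(),v,10,s))
c,dr=fit(pts);print("line",len(pts),c,dr,ang(dr),pts[0],pts[-1])
cor=np.array([A(s,*q,26)[:2] for q in[(416.5,128.5),(551,134.5),(551,241),(417.5,240)]])
print("cover",cor.round(1),cor.mean(0))
for a,b in((1,0),(2,3),(3,0),(2,1)):
    v=cor[b]-cor[a];print(np.linalg.norm(v).round(1),ang(v))
print("gland top",A(s,494,186,66))
print("strip top near edge",[A(s,*q,24)[:2].round(1) for q in [(181,75.5),(378,57),(582,66)]])
print("plate near edge",[A(s,*q,10)[:2].round(1) for q in [(176,287),(596,287)]])
print("fence near top edge",[A(s,*q,34)[:2].round(1) for q in [(167,63),(596,54)]])
def dep(u,v):
    u=int(u*.7);v=int(v*.7);return d[v-1:v+2,u-1:u+2]
print("depth gland",dep(480,186).mean(),dep(440,160).mean())
E
```

```text
line 114 [572.09045846  58.32788576] [-0.9969529   0.07800588] -4.473952949579598 [642.03200984  52.91717572  10.        ] [502.58810956  63.47788501  10.        ]
cover [[ 591.5  -80. ]
 [ 582.1 -188.4]
 [ 494.6 -183.7]
 [ 502.9  -73.7]] [ 542.76603017 -131.45854264]
108.8 85.0637208020363
110.3 85.68459994961418
88.8 -4.089218194588199
87.6 -3.1134981165110673
gland top [ 542.56358046 -130.1657425    66.        ]
strip top near edge [array([666.9, 114.5]), array([653.5, -54.7]), array([ 641.5, -222.5])]
plate near edge [array([480.2, 150.1]), array([ 448.3, -231.5])]
fence near top edge [array([678.4, 122.9]), array([ 650.2, -232.3])]
depth gland 318.7381 351.92346
```

>>> arm_command(slide=[[10, 6.4, -6.9], [10, 6.4, -6.9], [10, 6.4, -6.9], [10, 6.4, -6.9], [10, 6.4, -6.9], [14, 6.4, -6.9], [17, 6.4, -6.9], [19, 6.4, -6.9], [19, 6.4, -6.9], [19, 6.4, -6.9]], turn=[[0, 0, 0], [0, 0, 0], [0, 0, 0], [0, 0, 0], [0, 0, 0], [0, 0, 0], [0, 0, 0], [0, 0, 0], [0, 0, 0], [0, 0, 0]], grip=[0, 0, 0, 0, 0, 0, 0, 0, 0, 0])

```text
time_s: 3.05
ee_pos: [543.2, -129.5, 42.0]
ee_rot: [-80.0, 90.0, 95.5]
force: [-0.1, -0.6, 0.3]
gripper_width: 91.6
```

Run:
```python
from h import *
import pickle
s=env.state(); im,d=env.grab_frame("wrist"); pickle.dump((s,im,d),open("pics/w2.pkl","wb"))
print(s)
cv2.imwrite("pics/w2.png",cv2.resize(im[:,:,::-1],(800,600),interpolation=cv2.INTER_CUBIC))
```

```text
{'time_s': 3.05, 'qpos': array([-1.45958748e+01,  2.67752850e+01,  1.05468223e+02,  1.21933394e-02,
        4.77597876e+01,  7.99816339e+01]), 'qvel': array([ 0.01507915, -1.71907319, -2.46930375, -0.0931508 , -0.42530301,
       -0.09958348]), 'effort': array([-4.82042972e-02, -4.14443314e+01, -1.63375121e+01,  3.35377757e-02,
       -5.81717264e-03,  5.71515757e-04]), 'ee_pos': array([ 543.23555327, -129.52363868,   41.98794375]), 'ee_rot': array([-79.95839175,  89.99039036,  95.45590247]), 'force': array([-0.05591718, -0.56778384,  0.34950835]), 'torque': array([ 0.02518684, -0.01427373,  0.00149008]), 'gripper_width': 91.63968119168116}
```

View pics/w2.png

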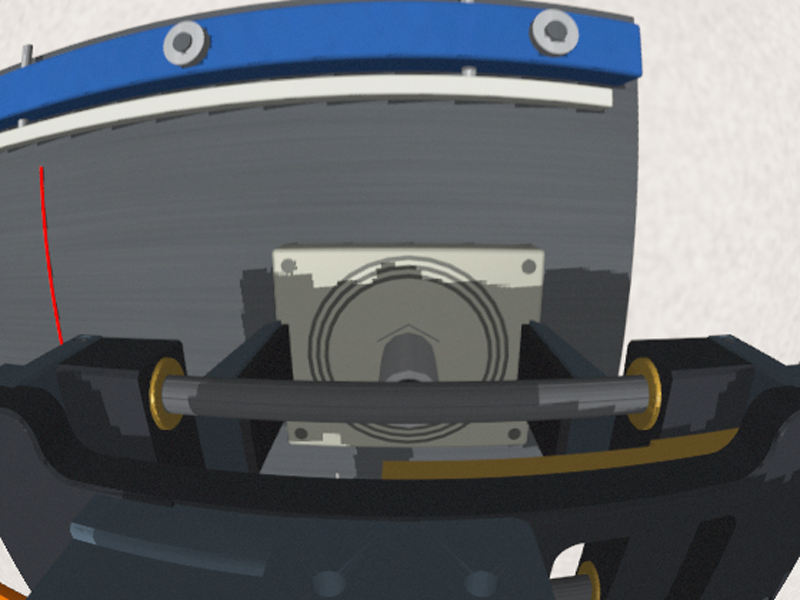

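The gland stands centred between the fingers (at about 410,370). Closing gently.

>>> arm_command(slide=[[0, 0, 0], [0, 0, 0], [0, 0, 0], [0, 0, 0], [0, 0, 0], [0, 0, 0], [0, 0, 0], [0, 0, 0], [0, 0, 0], [0, 0, 0]], turn=[[0, 0, 0], [0, 0, 0], [0, 0, 0], [0, 0, 0], [0, 0, 0], [0, 0, 0], [0, 0, 0], [0, 0, 0], [0, 0, 0], [0, 0, 0]], grip=[255, 255, 255, 255, 255, 255, 255, 255, 255, 255], newtons=12)

```text
time_s: 3.93
ee_pos: [543.4, -130.0, 40.9]
ee_rot: [18.4, 90.0, -166.2]
force: [-0.3, 0.3, -0.3]
gripper_width: 27.5
```

Run:
```python
from h import *
s=env.state();print(s['ee_pos'],s['force'],s['gripper_width'],s['ee_rot'],R.from_euler('xyz',s["ee_rot"],degrees=True).as_matrix().round(4))
```

```text
[ 543.38396715 -130.03681732   40.85578089] [-0.27005189  0.33393866 -0.28202655] 27.531872756147436 [  18.36904123   89.9903589  -166.22634782] [[-2.000e-04 -8.010e-02 -9.968e-01]
 [-0.000e+00 -9.968e-01  8.010e-02]
 [-1.000e+00  1.000e-04  2.000e-04]]
```

>>> arm_command(slide=[[0, 0, 0], [0, 0, 0], [0, 0, 0], [0, 0, 0]], turn=[[0, 0, 0], [0, 0, 0], [0, 0, 0], [0, 0, 0]], grip=[255, 255, 255, 255])

```text
time_s: 4.27
ee_pos: [543.4, -130.1, 40.9]
ee_rot: [86.2, 90.0, -98.4]
force: [-0.0, -0.9, -1.1]
gripper_width: 21.9
```

>>> arm_command(slide=[[0, 0, -0.3], [0, 0, -0.8], [0, 0, -1.4], [0, 0, -2.0], [0, 0, -2.6], [0, 0, -3.2], [0, 0, -3.8], [0, 0, -4.4], [0, 0, -4.9], [0, 0, -5.2], [0, 0, -5.4], [0, 0, -5.4]], turn=[[0, 0, 0], [0, 0, 0], [0, 0, 0], [0, 0, 0], [0, 0, 0], [0, 0, 0], [0, 0, 0], [0, 0, 0], [0, 0, 0], [0, 0, 0], [0, 0, 0], [0, 0, 0]], grip=[255, 255, 255, 255, 255, 255, 255, 255, 255, 255, 255, 255])

```text
time_s: 5.27
ee_pos: [597.9, -134.4, 40.9]
ee_rot: [172.3, 89.9, -12.3]
force: [0.2, -0.2, -0.5]
gripper_width: 21.7
```

Run:
```python
from h import *
import pickle
s=env.state(); im,d=env.grab_frame("wrist"); pickle.dump((s,im,d),open("pics/w3.pkl","wb"))
print(s['ee_pos'],s['force'],s['torque'])
cv2.imwrite("pics/w3.png",cv2.resize(im[:,:,::-1],(800,600),interpolation=cv2.INTER_CUBIC))
```

```text
[ 597.94610451 -134.44238553   40.90590496] [ 0.16008417 -0.16579427 -0.49648437] [-0.00645873  0.01438556 -0.0099854 ]
```

View pics/w3.png

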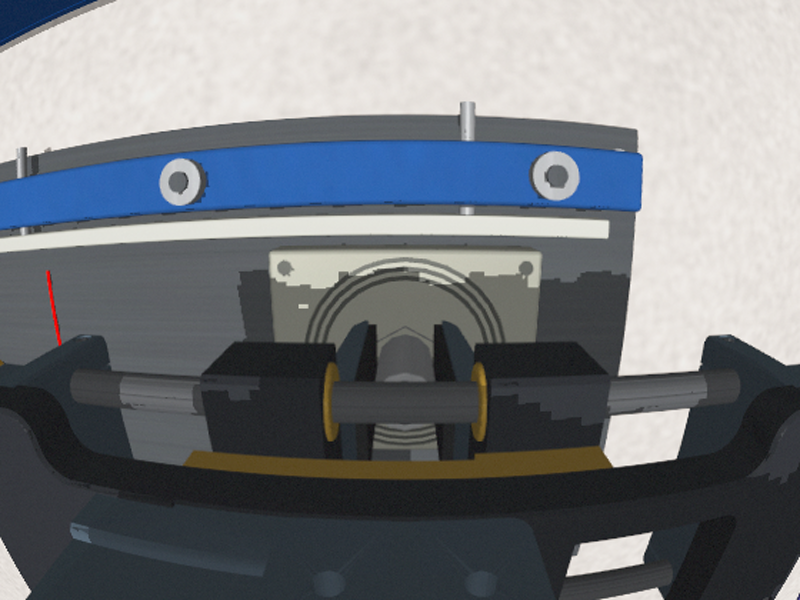

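The cover followed and is nearly square. A gap of a few mm to the strip remains. Feeling forward in small steps.

>>> arm_command(slide=[[0, 0, -0.08], [0, 0, -0.16], [0, 0, -0.24], [0, 0, -0.32]], turn=[[0, 0, 0], [0, 0, 0], [0, 0, 0], [0, 0, 0]], grip=[255, 255, 255, 255])

```text
time_s: 5.65
ee_pos: [600.4, -134.6, 40.9]
ee_rot: [132.4, 90.0, -52.2]
force: [-0.2, -0.2, -0.9]
gripper_width: 21.8
```

>>> arm_command(slide=[[0, 0, -0.03], [0, 0, -0.06], [0, 0, -0.09], [0, 0, -0.1]], turn=[[0, 0, 0], [0, 0, 0], [0, 0, 0], [0, 0, 0]], grip=[255, 255, 255, 255])

```text
time_s: 5.98
ee_pos: [601.6, -134.7, 40.9]
ee_rot: [161.6, 90.0, -23.0]
force: [-0.4, -0.1, -1.1]
gripper_width: 22.2
```

>>> arm_command(slide=[[0, 0, -0.03], [0, 0, -0.06], [0, 0, -0.08], [0, 0, -0.08]], turn=[[0, 0, 0], [0, 0, 0], [0, 0, 0], [0, 0, 0]], grip=[255, 255, 255, 255])

```text
time_s: 6.32
ee_pos: [602.4, -134.8, 40.9]
ee_rot: [167.2, 90.0, -17.4]
force: [0.8, 0.1, -2.7]
gripper_width: 21.6
```

>>> arm_command(slide=[[0, 0, -0.03], [0, 0, -0.06], [0, 0, -0.06]], turn=[[0, 0, 0], [0, 0, 0], [0, 0, 0]], grip=[255, 255, 255])

```text
time_s: 6.57
ee_pos: [603.0, -134.8, 40.9]
ee_rot: [146.1, 90.0, -38.5]
force: [0.3, -0.3, -2.1]
gripper_width: 21.8
```

>>> arm_command(slide=[[0, 0, -0.03], [0, 0, -0.06], [0, 0, -0.06]], turn=[[0, 0, 0], [0, 0, 0], [0, 0, 0]], grip=[255, 255, 255])

```text
time_s: 6.82
ee_pos: [603.1, -134.9, 40.9]
ee_rot: [12.4, 90.0, -172.2]
force: [-1.8, -0.2, -1.7]
gripper_width: 21.6
```

Run:
```python
from h import *
import pickle
s=env.state(); im,d=env.grab_frame("wrist"); pickle.dump((s,im,d),open("pics/w4.pkl","wb"))
print(s['ee_pos'],s['force'],s['torque'])
cv2.imwrite("pics/w4.png",cv2.resize(im[130:230,170:410,::-1],None,fx=3.3,fy=3.3,interpolation=cv2.INTER_CUBIC))
```

```text
[ 603.12719534 -134.8894573    40.90592161] [-1.76642034 -0.18787972 -1.73584774] [-0.01499393  0.162282    0.00444889]
```

View pics/w4.png

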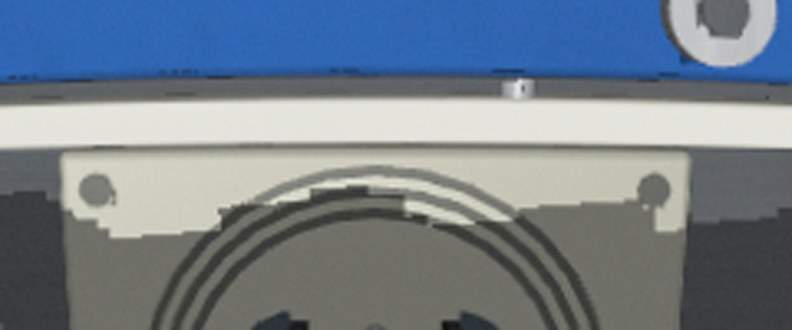

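Contact felt (Fx −1.8 N, with the TCP stalling), and the far edge looks parallel to the strip. Pressing a little more.

>>> arm_command(slide=[[0, 0, -0.03], [0, 0, -0.05], [0, 0, -0.05], [0, 0, -0.05]], turn=[[0, 0, 0], [0, 0, 0], [0, 0, 0], [0, 0, 0]], grip=[255, 255, 255, 255])

```text
time_s: 7.2
ee_pos: [603.3, -135.0, 40.9]
ee_rot: [8.8, 89.9, -175.8]
force: [-3.8, -0.8, 1.2]
gripper_width: 21.5
```

Run:
```python
from h import *
s=env.state();print(s['ee_pos'],s['force'],s['torque'])
```

```text
[ 603.25350001 -134.9847421    40.94124395] [-3.80400167 -0.76751705  1.16379072] [-0.12202958  0.68068491  0.07344939]
```

>>> arm_command(slide=[[0, 0, -0.03], [0, 0, -0.04], [0, 0, -0.04], [0, 0, -0.04], [0, 0, -0.04]], turn=[[0, 0, 0], [0, 0, 0], [0, 0, 0], [0, 0, 0], [0, 0, 0]], grip=[255, 255, 255, 255, 255])

```text
time_s: 7.62
ee_pos: [603.3, -134.9, 40.9]
ee_rot: [4.2, 89.9, 179.6]
force: [-5.9, -1.5, 1.6]
gripper_width: 21.9
```

Run:
```python
from h import *
import pickle
s=env.state(); im,d=env.grab_frame("wrist"); pickle.dump((s,im,d),open("pics/w5.pkl","wb"))
print(s['ee_pos'],s['force'],s['torque'])
cv2.imwrite("pics/w5.png",cv2.resize(im[:,:,::-1],(800,600),interpolation=cv2.INTER_CUBIC))
```

```text
[ 603.27958083 -134.94890622   40.94679658] [-5.92369238 -1.51223036  1.55822225] [-0.11168821  0.91807666  0.09781508]
```

View pics/w5.png

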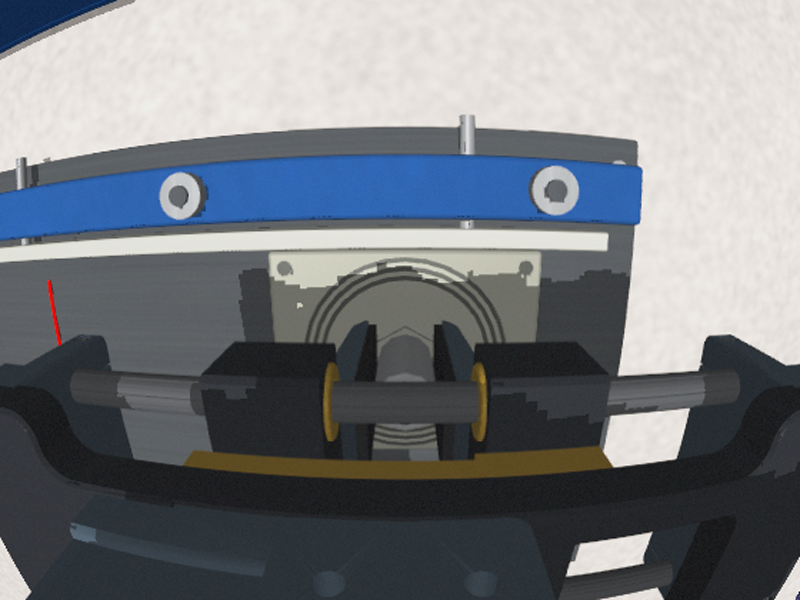

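Flush and pressed at about 6 N. Now sliding left in stages, watching the force.

>>> arm_command(slide=[[0, -0.2, 0], [0, -0.6, 0], [0, -1.0, 0], [0, -1.4, 0], [0, -1.8, 0], [0, -2.2, 0], [0, -2.6, 0], [0, -2.9, 0], [0, -3.0, 0]], turn=[[0, 0, 0], [0, 0, 0], [0, 0, 0], [0, 0, 0], [0, 0, 0], [0, 0, 0], [0, 0, 0], [0, 0, 0], [0, 0, 0]], grip=[255, 255, 255, 255, 255, 255, 255, 255, 255])

```text
time_s: 8.42
ee_pos: [605.5, -106.1, 41.0]
ee_rot: [46.8, 89.8, -137.8]
force: [-6.5, -5.6, 2.5]
gripper_width: 21.4
```

Run:
```python
from h import *
s=env.state();print(s['ee_pos'],s['force'],s['torque'],R.from_euler('xyz',s["ee_rot"],degrees=True).as_matrix()[:,1])
```

```text
[ 605.54058557 -106.07439375   41.02915945] [-6.50567673 -5.60525174  2.51790895] [-0.9242422   1.11157588  0.02907068] [-0.07899354 -0.99687218  0.00242336]
```

>>> arm_command(slide=[[0, -0.2, 0], [0, -0.6, 0], [0, -1.0, 0], [0, -1.4, 0], [0, -1.8, 0], [0, -2.2, 0], [0, -2.6, 0], [0, -3.0, 0], [0, -3.4, 0.01], [0, -3.8, 0.01], [0, -4.0, 0.01]], turn=[[0, 0, 0], [0, 0, 0], [0, 0, 0], [0, 0, 0], [0, 0, 0], [0, 0, 0], [0, 0, 0], [0, 0, 0], [0, 0, 0], [0, 0, 0], [0, 0, 0]], grip=[255, 255, 255, 255, 255, 255, 255, 255, 255, 255, 255])

```text
time_s: 9.33
ee_pos: [608.6, -66.1, 41.0]
ee_rot: [44.7, 89.8, -139.8]
force: [-6.1, -5.3, 2.6]
gripper_width: 21.6
```

Run:
```python
from h import *
import pickle
s=env.state(); im,d=env.grab_frame("wrist"); pickle.dump((s,im,d),open("pics/w6.pkl","wb"))
print(s['ee_pos'],s['force'],s['torque'])
cv2.imwrite("pics/w6.png",cv2.resize(im[:,:,::-1],(800,600),interpolation=cv2.INTER_CUBIC))
```

```text
[608.64094754 -66.13177412  41.04290828] [-6.06060639 -5.30793187  2.62597827] [-0.93902881  1.01072319  0.0265191 ]
```

View pics/w6.png

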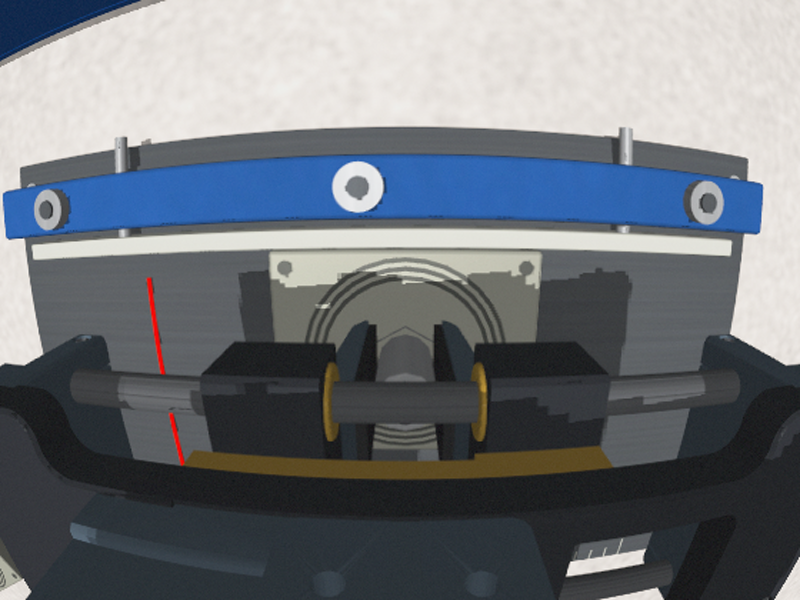

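```bash
cat > gap.py <<'E'
from meas import *
def gap(f,u0,u1,uc,rows,crows):
    s,im,d=pickle.load(open(f,"rb")); m=line(s,im); ey=np.array([0.078,0.997])
    pts=[];
    for v in rows:
        u=np.where(m[v,u0:u1])[0]
        if 0<len(u)<7: pts.append(atz("wrist",u0+u.mean(),v,10,s)[:2])
    c,dr=fit(pts); print("line",len(pts),c,ang(dr)); 
    # normal from line
    n=np.array([-dr[1],dr[0]]); n*=np.sign(n@ey)
    g=cv2.cvtColor(im,cv2.COLOR_RGB2GRAY).astype(float)
    cp=[]
    for v in crows:
        r=np.diff(g[v,uc-12:uc+13]); i=r.argmax()
        w=np.clip(r[max(0,i-1):i+2],0,None)
        u=uc-12+.5+(w*np.arange(max(0,i-1),i-1+1+len(w)-(1 if i>0 else 0))[:len(w)]).sum()/w.sum()
        cp.append((u,v,(atz("wrist",u,v,26,s)[:2]-c)@n, r.max()))
    for x in cp: print(np.round(x,2))
    print("TCP-based edge to line", (s["ee_pos"][:2]-c)@n+55, s["ee_pos"],s["force"])
E
python3 -c "
from gap import *
gap('pics/w6.pkl',95,120,190,range(198,258),range(178,198,3))"
```

```text
line 60 [625.11979455  54.64879871] -4.53459039947262
[188.21 178.   -67.47  43.  ]
[188.39 181.   -67.48  55.  ]
[188.47 184.   -67.42  59.  ]
[188.35 187.   -67.24  51.  ]
[188.35 190.   -67.13  57.  ]
[188.64 193.   -67.2   64.  ]
[195.11 196.   -71.    59.  ]
TCP-based edge to line -66.70533674936524 [608.64094754 -66.13177412  41.04290828] [-6.06060639 -5.30793187  2.62597827]
```

Estimates agree: 66–67 mm remain. Advancing 50 mm.

>>> arm_command(slide=[[0, -0.2, 0], [0, -0.6, 0], [0, -1.0, 0], [0, -1.4, 0], [0, -1.8, 0], [0, -2.2, 0], [0, -2.6, 0], [0, -3.0, 0], [0, -3.4, 0], [0, -3.8, 0], [0, -4.2, 0], [0, -4.6, 0], [0, -4.9, 0], [0, -5.0, 0]], turn=[[0, 0, 0], [0, 0, 0], [0, 0, 0], [0, 0, 0], [0, 0, 0], [0, 0, 0], [0, 0, 0], [0, 0, 0], [0, 0, 0], [0, 0, 0], [0, 0, 0], [0, 0, 0], [0, 0, 0], [0, 0, 0]], grip=[255, 255, 255, 255, 255, 255, 255, 255, 255, 255, 255, 255, 255, 255])

```text
time_s: 10.55
ee_pos: [612.5, -16.2, 41.0]
ee_rot: [41.5, 89.8, -143.0]
force: [-5.7, -5.8, 2.9]
gripper_width: 21.4
```

Run:
```python
from h import *
import pickle
s=env.state(); im,d=env.grab_frame("wrist"); pickle.dump((s,im,d),open("pics/w7.pkl","wb"))
print(s['ee_pos'],s['force'],s['torque'])
cv2.imwrite("pics/w7.png",cv2.resize(im[:,:,::-1],(800,600),interpolation=cv2.INTER_CUBIC))
```

```text
[612.54420043 -16.23559898  40.9896362 ] [-5.72740717 -5.78522843  2.85511043] [-0.89712566  1.03346617  0.00629015]
```

View pics/w7.png

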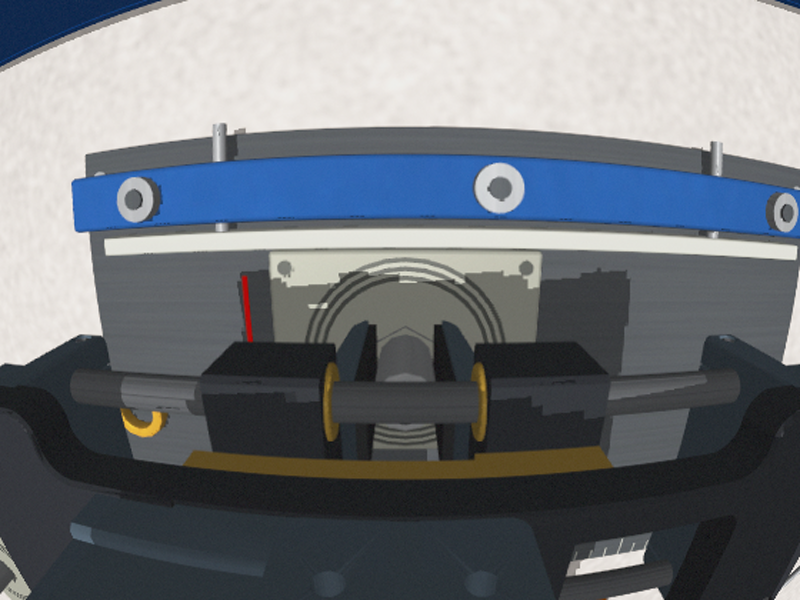

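```bash
python3 -c "
from gap import *
s,im,d=pickle.load(open('pics/w7.pkl','rb'));print(im[215,165:195].tolist())
gap('pics/w7.pkl',165,180,190,range(198,236),range(178,194,2))
p=np.array([612.5,-16.2])
"
```

```text
[[96, 100, 104], [96, 101, 105], [94, 99, 102], [91, 92, 97], [60, 61, 64], [77, 57, 58], [157, 34, 30], [178, 10, 10], [178, 10, 10], [151, 13, 10], [59, 60, 63], [63, 64, 66], [62, 64, 66], [63, 62, 63], [61, 63, 65], [63, 65, 66], [61, 63, 64], [60, 62, 64], [60, 61, 64], [60, 65, 66], [59, 63, 62], [60, 64, 64], [63, 64, 65], [60, 62, 63], [59, 63, 62], [94, 94, 89], [105, 107, 99], [111, 110, 102], [110, 112, 104], [112, 113, 105]]
line 38 [633.32650871  53.7127453 ] -4.715907788287836
[187.91 178.   -16.88  41.  ]
[188.38 180.   -17.1   50.  ]
[188.43 182.   -17.07  57.  ]
[188.47 184.   -17.03  61.  ]
[188.43 186.   -16.94  52.  ]
[188.3 188.  -16.8  49. ]
[188.37 190.   -16.77  58.  ]
[188.54 192.   -16.8   60.  ]
TCP-based edge to line -16.42016300675668 [612.54420043 -16.23559898  40.9896362 ] [-5.72740717 -5.78522843  2.85511043]
```

About 16.6 mm short, still pressed at 5.7 N (the stage 2 zone). Moving 12 mm slowly.

>>> arm_command(slide=[[0, -0.1, 0], [0, -0.3, 0], [0, -0.5, 0], [0, -0.7, 0], [0, -0.9, 0], [0, -1.1, 0], [0, -1.2, 0], [0, -1.2, 0]], turn=[[0, 0, 0], [0, 0, 0], [0, 0, 0], [0, 0, 0], [0, 0, 0], [0, 0, 0], [0, 0, 0], [0, 0, 0]], grip=[255, 255, 255, 255, 255, 255, 255, 255])

```text
time_s: 11.27
ee_pos: [613.5, -4.4, 41.0]
ee_rot: [41.0, 89.8, -143.6]
force: [-5.6, -4.8, 2.1]
gripper_width: 21.5
```

Run:
```python
from gap import *
s=env.state(); im,d=env.grab_frame("wrist"); pickle.dump((s,im,d),open("pics/w8.pkl","wb"))
cv2.imwrite("pics/w8.png",cv2.resize(im[165:250,150:290,::-1],None,fx=5.7,fy=5.7,interpolation=cv2.INTER_CUBIC))
gap('pics/w8.pkl',172,192,190,range(198,236),range(178,194,2))
```

```text
line 38 [633.45742441  54.38687582] -4.344879424517899
[187.84 178.    -5.86  43.  ]
[187.89 180.    -5.82  42.  ]
[188.41 182.    -6.06  52.  ]
[188.49 184.    -6.04  61.  ]
[188.45 186.    -5.94  56.  ]
[188.35 188.    -5.81  44.  ]
[187.97 190.    -5.5   60.  ]
[188.55 192.    -5.77  55.  ]
TCP-based edge to line -5.1651568641245476 [613.51317662  -4.43636123  41.02172164] [-5.57166032 -4.76219358  2.07121803]
```

View pics/w8.png

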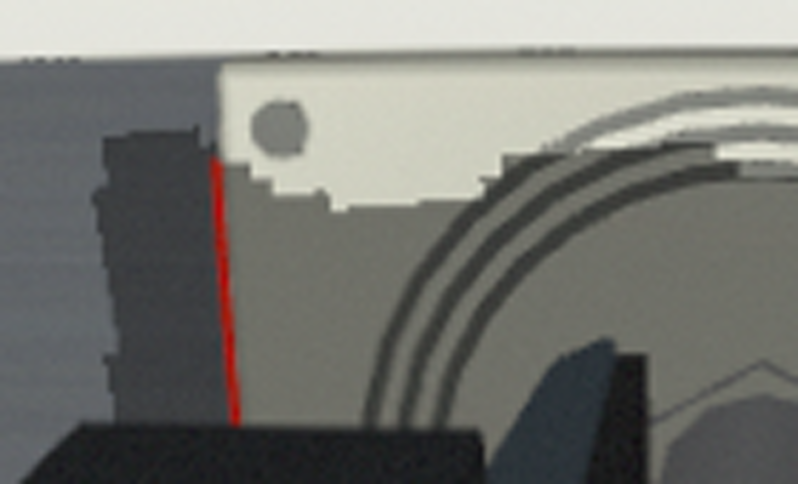

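About 4.8 mm short (TCP-based 4.6, image edge 5.0). Final 4.7 mm, slowly.

>>> arm_command(slide=[[0, -0.1, 0], [0, -0.2, 0], [0, -0.3, 0], [0, -0.4, 0], [0, -0.45, 0], [0, -0.47, 0], [0, -0.47, 0], [0, -0.47, 0]], turn=[[0, 0, 0], [0, 0, 0], [0, 0, 0], [0, 0, 0], [0, 0, 0], [0, 0, 0], [0, 0, 0], [0, 0, 0]], grip=[255, 255, 255, 255, 255, 255, 255, 255])

```text
time_s: 11.98
ee_pos: [613.8, 0.0, 41.0]
ee_rot: [41.6, 89.8, -142.9]
force: [-5.2, -5.1, 3.3]
gripper_width: 21.4
```

Run:
```python
from gap import *
s=env.state(); im,d=env.grab_frame("wrist"); pickle.dump((s,im,d),open("pics/w9.pkl","wb"))
cv2.imwrite("pics/w9.png",cv2.resize(im[165:250,150:290,::-1],None,fx=5.7,fy=5.7,interpolation=cv2.INTER_CUBIC))
im,d=env.grab_frame("top");cv2.imwrite("pics/top9.png",cv2.resize(im[125:225,235:375,::-1],None,fx=5.5,fy=5.5,interpolation=cv2.INTER_CUBIC))
p=s["ee_pos"][:2]; print(p,s["force"],s["time_s"],(p-[633.3,53.75])@[0.0785,0.997]+55)
```

```text
[6.13844857e+02 3.02280126e-02] [-5.22954933 -5.1391359   3.25627268] 11.9833 -0.0858414182343239
```

View pics/w9.png

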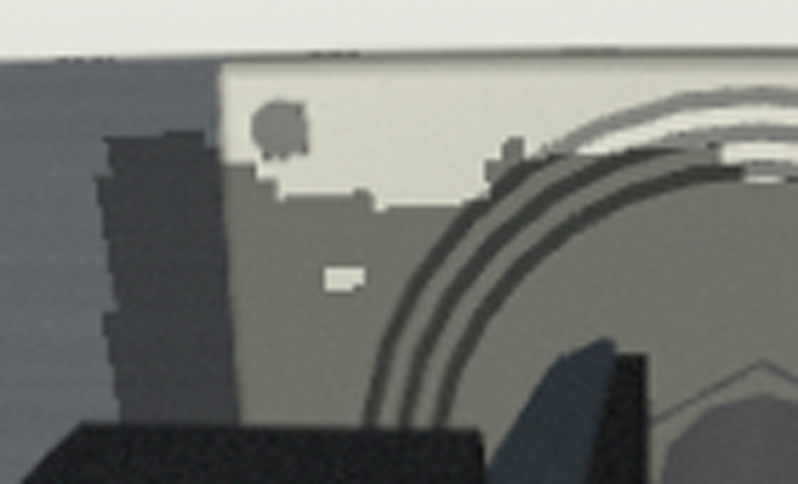

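View pics/top9.png

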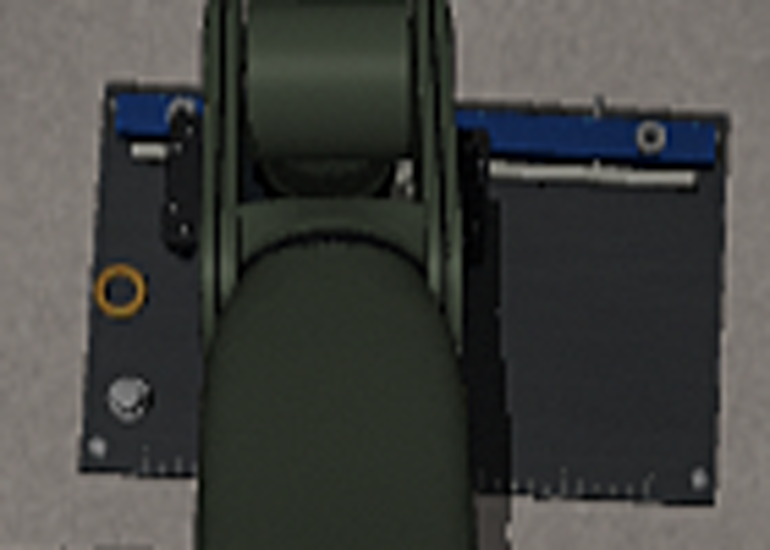

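Run:
```python
from gap import *
im,d=env.grab_frame("side")
x0,y0=190,170
c=cv2.resize(im[y0:y0+90,x0:x0+120,::-1],None,fx=6.5,fy=6.5,interpolation=cv2.INTER_CUBIC)
cv2.imwrite("pics/side9.png",c)
ex=np.array([.997,-.078,0]);ey=np.array([.078,.997,0])
L=np.array([633.3,53.75,10])
for t in(-50,-80,-130):
    print(t,(np.array(proj("side",L+ex*t))-[x0,y0])*6.5)
```

```text
-50 [291.30604291 346.68464674]
-80 [345.0427021  365.04601475]
-130 [436.31262014 396.23218409]
```

View pics/side9.png

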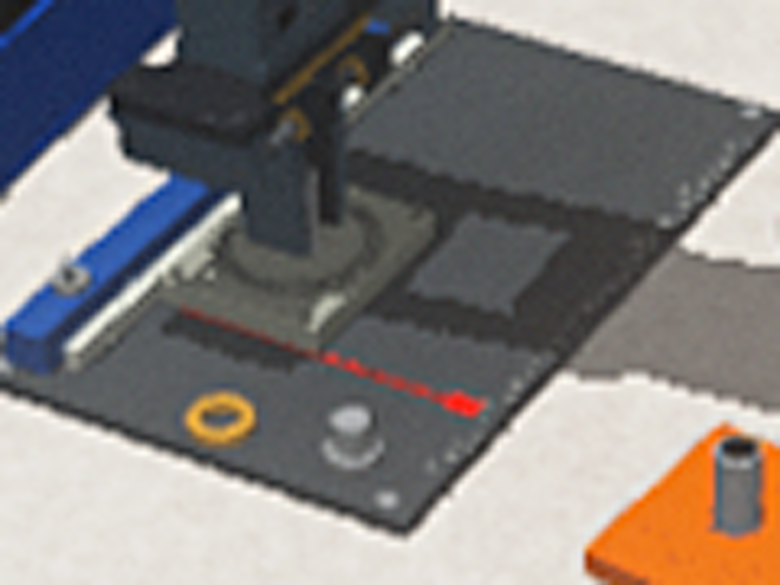

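The side view shows the red line right at the foot of the cover's leading face ((183,308)→(315,352)), agreeing with the computed −0.1 mm. Now unloading the arm's strain, then opening.

>>> arm_command(slide=[[0, 0.03, 0.0], [0, 0.06, 0.02], [0, 0.08, 0.04], [0, 0.08, 0.06], [0, 0.08, 0.06]], turn=[[0, 0, 0], [0, 0, 0], [0, 0, 0], [0, 0, 0], [0, 0, 0]], grip=[255, 255, 255, 255, 255])

```text
time_s: 12.55
ee_pos: [613.9, -0.0, 41.0]
ee_rot: [43.3, 89.9, -141.2]
force: [-4.5, -2.4, -0.0]
gripper_width: 21.5
```

>>> arm_command(slide=[[0, 0.03, 0.02], [0, 0.05, 0.04], [0, 0.05, 0.04], [0, 0.05, 0.04]], turn=[[0, 0, 0], [0, 0, 0], [0, 0, 0], [0, 0, 0]], grip=[255, 255, 255, 255])

```text
time_s: 12.88
ee_pos: [613.9, -0.1, 40.9]
ee_rot: [47.1, 90.0, -137.5]
force: [-4.1, -3.7, 0.2]
gripper_width: 21.4
```

>>> arm_command(slide=[[0, 0, 0], [0, 0, 0]], turn=[[0, 0, 0], [0, 0, 0]], grip=[255, 255])

```text
time_s: 13.05
ee_pos: [613.9, -0.1, 40.9]
ee_rot: [45.8, 90.0, -138.8]
force: [-4.3, -2.6, -0.1]
gripper_width: 21.9
```

>>> arm_command(slide=[[0, 0.02, 0.02], [0, 0.05, 0.05], [0, 0.05, 0.05], [0, 0.05, 0.05]], turn=[[0, 0, 0], [0, 0, 0], [0, 0, 0], [0, 0, 0]], grip=[255, 255, 255, 255])

```text
time_s: 13.38
ee_pos: [613.8, -0.1, 40.9]
ee_rot: [-152.7, 90.0, 22.7]
force: [-2.5, -1.6, -1.0]
gripper_width: 21.8
```

>>> arm_command(slide=[[0, 0.03, 0.02], [0, 0.03, 0.02], [0, 0.03, 0.02], [0, 0.03, 0.02], [0, 0.03, 0.02], [0, 0.03, 0.02], [0, 0.03, 0.02], [0, 0.03, 0.02], [0, 0.03, 0.02], [0, 0.03, 0.02]], turn=[[0, 0, 0], [0, 0, 0], [0, 0, 0], [0, 0, 0], [0, 0, 0], [0, 0, 0], [0, 0, 0], [0, 0, 0], [0, 0, 0], [0, 0, 0]], grip=[255, 255, 230, 210, 190, 170, 150, 130, 110, 90])

```text
time_s: 14.22
ee_pos: [613.5, -0.7, 41.1]
ee_rot: [173.3, 90.0, -11.3]
force: [0.4, -0.5, -0.8]
gripper_width: 53.6
```

Run:
```python
from gap import *
s=env.state(); im,d=env.grab_frame("wrist"); pickle.dump((s,im,d),open("pics/w10.pkl","wb"))
cv2.imwrite("pics/w10.png",cv2.resize(im[:,:,::-1],(800,600),interpolation=cv2.INTER_CUBIC))
print(s["ee_pos"],s["force"],s["gripper_width"])
```

```text
[613.51815616  -0.66835323  41.1042604 ] [ 0.36650996 -0.5106578  -0.84976094] 53.59511269603649
```

View pics/w10.png

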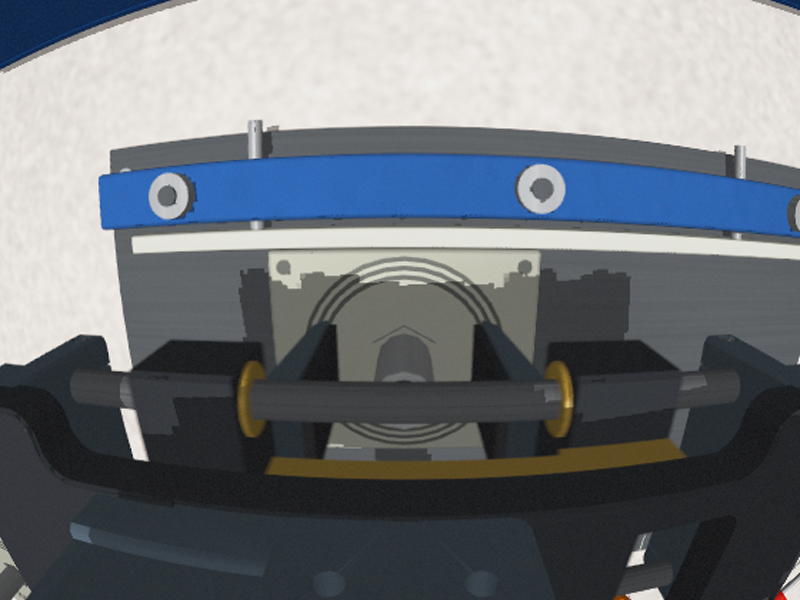

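Released. The gland stands free between the fingers. Rising straight up, then looking from directly above the line.

>>> arm_command(slide=[[-1.5, 0, 0], [-4.5, 0, 0], [-8, 0, 0], [-12, 0, 0], [-14, 0, 0], [-14, -5.5, 10], [-14, -5.5, 10], [-14, -5.5, 10], [-14, -5.5, 10], [-14, -5.5, 10], [-14, -5.5, 10]], turn=[[0, 0, 0], [0, 0, 0], [0, 0, 0], [0, 0, 0], [0, 0, 0], [0, 0, 0], [0, 0, 0], [0, 0, 0], [0, 0, 0], [0, 0, 0], [0, 0, 0]], grip=[0, 0, 0, 0, 0, 0, 0, 0, 0, 0, 0])

```text
time_s: 15.18
ee_pos: [518.9, 62.1, 181.4]
ee_rot: [176.5, 89.9, -8.1]
force: [-0.2, -0.4, -0.8]
gripper_width: 91.1
```

Run:
```python
from gap import *
s=env.state(); im,d=env.grab_frame("wrist"); pickle.dump((s,im,d),open("pics/w11.pkl","wb"))
cv2.imwrite("pics/w11.png",cv2.resize(im[:,:,::-1],(800,600),interpolation=cv2.INTER_CUBIC))
print(s["ee_pos"],s["force"],s["gripper_width"])
```

```text
[518.94435723  62.11815609 181.36035526] [-0.21853912 -0.42182734 -0.83747049] 91.10291436008531
```

View pics/w11.png

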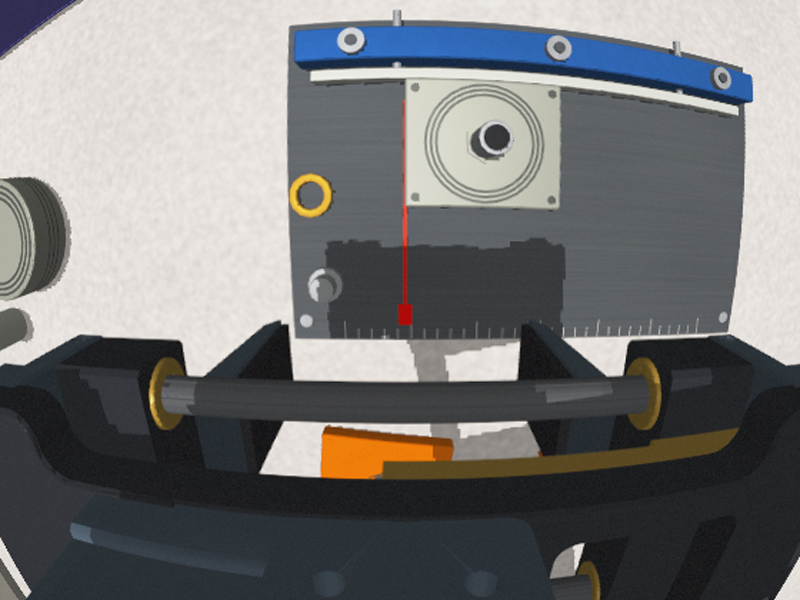

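Run:
```python
from meas import *
s,im,d=pickle.load(open("pics/w11.pkl","rb"));m=line(s,im)
pts=[]
for v in range(147,208):
    u=np.where(m[v,270:295])[0]
    if 0<len(u)<6: pts.append(atz("wrist",270+u.mean(),v,10,s))
c,dr=fit(pts);n=np.array([-dr[1],dr[0]]);n*=np.sign(n[1]);print(len(pts),c,ang(dr))
print("near part of line",m[152:200:8,278:292].sum(1)); 
n=np.array([.0785,.9969])
g=im[:,:,2].astype(float) # blue: red line dark, cover bright
for v in range(62,144,8):
    r=np.diff(g[v,276:296]);i=r.argmax();w=np.clip(r[i-1:i+2],0,None)
    u=276.5+(w*np.arange(i-1,i+2)).sum()/w.sum(); q=atz("wrist",u,v,26,s)[:2]
    print(v,round(u,2),q.round(1),round((q-c)@n,2))
x0=cv2.resize(im[50:225,260:400,::-1],None,fx=3.4,fy=3.4,interpolation=cv2.INTER_CUBIC);cv2.imwrite("pics/w11c.png",x0)
for q in [(404.5,78.5),(561,86),(560,210),(405,206)]: print(A(s,*q,26)[:2].round(1))
```

```text
61 [538.04084628  60.86856999] -4.96024362783055
near part of line [2 2 3 3 3 3]
62 283.7 [654.1  51. ] -0.76
70 283.63 [646.   51.7] -0.68
78 283.46 [638.   52.5] -0.5
86 283.66 [630.   52.9] -0.68
94 283.62 [622.   53.6] -0.63
102 283.46 [614.2  54.4] -0.47
110 283.66 [606.3  54.8] -0.64
118 283.63 [598.5  55.5] -0.6
126 283.44 [590.7  56.3] -0.41
134 283.66 [582.8  56.7] -0.61
142 283.62 [575.   57.4] -0.56
[661.5  51. ]
[653.1 -58.7]
[563.9 -51.6]
[573.   57.8]
```

View pics/w11c.png

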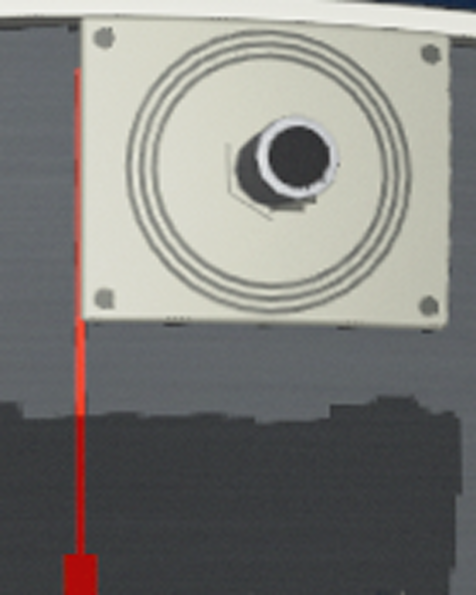

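The view from above shows the cover's leading edge splitting the red line, about 0.6 mm short of its centre and square. The cover's far side is at the strip. Handing in.

```bash
python3 -c "
from workcell import env
print(env.job_done(), env.state()['time_s'])"
```

```text
the job is handed in; nothing more can be done
the job is handed in; nothing more can be done
```

The cover is set on the red line beside the strip, released, and the job is handed in; no verdict was reported.

**What I did:** I gripped the grey cover's gland at 12 N and pushed it against the strip. Contact was felt at about 2 N and I settled at about 6 N. I slid it left with 5 to 6.5 N in x at the wrist until the edge was on the line. Then I eased off the arm's load, opened the gripper and moved clear, at about 15 s of the 72 s allowed.

**Last checks:**
- **Edge on the line:** the wrist picture from above shows the leading edge along the line, 0.4 to 0.8 mm short of its centre. The arm's own position before release gave −0.1 mm. Both are well inside the 3 mm limit.
- **Square:** the measured gap to the line varies by about 0.3 mm along the edge, against the line direction I used (4.5°). A fit to the line in the last picture alone gave 5.0°, about half a degree different.
- **Strip:** the cover's far side sits at the strip.
- **Bystanders:** the nut and plug still stood at the plate's left end, and the arm went near nothing else. I did not measure the other bystanders again.
- **Disagreement during the slide:** the picture-based distance to the line read 0.4 to 0.7 mm longer than the arm-based one, so I aimed between the two.
- **Not measured:** the force between cover and fence was judged only from the wrist force, which is noisy by about 1 N.

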